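Check off a pipe-joint kit

TASK

Check off the kit for a pipe joint: with the fingertips, lightly press down the green button on the pad that holds the pale yellow pipe elbow, then the one by the threaded nipple, then the one by the white tape roll, each until it stays clearly down. Leave the button by the grease pot up, and do not lift or shift the parts in the trays or the tools lying about.

Things in the scene. Friction and masses are not known exactly. Their poses are not given: they have to be found in the camera images.
- pad_elbow: The kit pad that holds the elbow: a grey plate 160 x 86 mm, 5 mm thick, fixed to the bench (all four pads are alike). Origin at the centre of its underside, z up. At its front (-x) a black housing 56 x 60 mm, 33 mm high, with a round green button; at its back (+x) a shallow tray, inside 78 x 80 mm, rim 14 mm high, centred 35 mm behind the origin.
- button_elbow_top (a point): Centre of the top of the green button on the elbow's pad: a round cap 34 mm in diameter, 44 mm in front (-x) of the pad's origin. It stands 52 mm above the bench when up and 40 mm when fully down; the bezel round it is 35 mm high. The point moves with the cap.
- button_elbow (a joint): How far the elbow's button is pressed straight down, in m: 0 up, 0.012 at its stop. It starts to move at 3.5 N, takes 5.9 N at its stop (pressed on, the whole button gives up to 5 mm more on a springy buffer, from 7 N on and by 3 N per mm, and comes back), does not spring back and stays where it is left; it counts as down from 0.006 on. More than 25 N on a pad or its button is too hard.
- pad_nipple: The kit pad that holds the nipple: a grey plate 160 x 86 mm, 5 mm thick, fixed to the bench (all four pads are alike). Origin at the centre of its underside, z up. At its front (-x) a black housing 56 x 60 mm, 33 mm high, with a round green button; at its back (+x) a shallow tray, inside 78 x 80 mm, rim 14 mm high, centred 35 mm behind the origin.
- button_nipple_top (a point): Centre of the top of the green button on the nipple's pad: a round cap 34 mm in diameter, 44 mm in front (-x) of the pad's origin. It stands 52 mm above the bench when up and 40 mm when fully down; the bezel round it is 35 mm high. The point moves with the cap.
- button_nipple (a joint): How far the nipple's button is pressed straight down, in m: 0 up, 0.012 at its stop. It starts to move at 3.5 N, takes 5.9 N at its stop (pressed on, the whole button gives up to 5 mm more on a springy buffer, from 7 N on and by 3 N per mm, and comes back), does not spring back and stays where it is left; it counts as down from 0.006 on. More than 25 N on a pad or its button is too hard.
- pad_tape: The kit pad that holds the tape roll: a grey plate 160 x 86 mm, 5 mm thick, fixed to the bench (all four pads are alike). Origin at the centre of its underside, z up. At its front (-x) a black housing 56 x 60 mm, 33 mm high, with a round green button; at its back (+x) a shallow tray, inside 78 x 80 mm, rim 14 mm high, centred 35 mm behind the origin.
- button_tape_top (a point): Centre of the top of the green button on the tape roll's pad: a round cap 34 mm in diameter, 44 mm in front (-x) of the pad's origin. It stands 52 mm above the bench when up and 40 mm when fully down; the bezel round it is 35 mm high. The point moves with the cap.
- button_tape (a joint): How far the tape roll's button is pressed straight down, in m: 0 up, 0.012 at its stop. It starts to move at 3.5 N, takes 5.9 N at its stop (pressed on, the whole button gives up to 5 mm more on a springy buffer, from 7 N on and by 3 N per mm, and comes back), does not spring back and stays where it is left; it counts as down from 0.006 on. More than 25 N on a pad or its button is too hard.
- pad_pot: The kit pad that holds the grease pot: a grey plate 160 x 86 mm, 5 mm thick, fixed to the bench (all four pads are alike). Origin at the centre of its underside, z up. At its front (-x) a black housing 56 x 60 mm, 33 mm high, with a round green button; at its back (+x) a shallow tray, inside 78 x 80 mm, rim 14 mm high, centred 35 mm behind the origin.
- button_pot_top (a point): Centre of the top of the green button on the grease pot's pad: a round cap 34 mm in diameter, 44 mm in front (-x) of the pad's origin. It stands 52 mm above the bench when up and 40 mm when fully down; the bezel round it is 35 mm high. The point moves with the cap.
- button_pot (a joint): How far the grease pot's button is pressed straight down, in m: 0 up, 0.012 at its stop. It starts to move at 3.5 N, takes 5.9 N at its stop (pressed on, the whole button gives up to 5 mm more on a springy buffer, from 7 N on and by 3 N per mm, and comes back), does not spring back and stays where it is left; it counts as down from 0.006 on. More than 25 N on a pad or its button is too hard.
- elbow_fitting: Pale yellow pipe elbow lying loose in its pad's tray, 61 x 59 x 26 mm; origin at the centre of its underside.
- nipple_1: Pale yellow threaded pipe nipple standing loose in its pad's tray, 26 x 30 x 42 mm high; origin at the centre of its underside.
- tape_ptfe_1: Flat white roll of thread tape with a blue core, loose in its pad's tray, 52 mm in diameter, 16 mm high; origin at the centre of its underside.
- grease_pot: White pot with a blue screw lid, standing loose in its pad's tray, 61 mm in diameter and 61 mm high; origin at the centre of its underside.
- screwdriver: Yellow-handled screwdriver lying near the front edge of the bench, 25 x 198 x 27 mm, long along its y; a bystander.
- marker_red: White marker pen with a red cap lying near the front edge of the bench, 16 x 135 x 18 mm, long along its y; a bystander.
- gauge_block: Aluminium gauge block with two holes, 41 x 80 x 30 mm, near the right edge of the bench; a bystander.
There are look-alikes about, which are no part of the job. What is shaped like the grease_pot but brown or pink is not meant.

How it is judged:
On the way, in this order (a step that is already met when the one before it is completed fails the run):
1. the elbow's button is pressed down, the others still up (value of joint button_elbow above 0.006 m and value of joint each of button_nipple, button_tape, button_pot below 0.006 m), for 0.1 s.
2. then the nipple's button is down as well, the tape roll's still up (value of joint each of button_elbow, button_nipple above 0.006 m and value of joint each of button_tape, button_pot below 0.006 m), for 0.1 s.
3. then the tape roll's button is down as well (value of joint each of button_elbow, button_nipple, button_tape above 0.006 m and value of joint button_pot below 0.006 m), for 0.1 s.
At the end, for the whole second after the job is handed in: The buttons of elbow, nipple and tape roll are at least 6 mm down and stay so, the grease pot's is less than 3 mm down, and all four parts rest within 20 mm of where they began (value of joint each of button_elbow, button_nipple, button_tape above 0.006 m and value of joint button_pot below 0.003 m and distance of each of elbow_fitting, nipple_1, tape_ptfe_1, grease_pot from where it was at the start of the episode below 0.02 m and linear speed of each of elbow_fitting, nipple_1, tape_ptfe_1, grease_pot below 0.02 m/s); the robot touches nothing.
It fails at once if the buttons are pressed out of order (elbow, nipple, tape roll) ((value of joint button_nipple above 0.006 m and value of joint button_elbow below 0.006 m) or (value of joint button_tape above 0.006 m and value of joint button_nipple below 0.006 m)).
It fails at once if the grease pot's button is pressed more than 3 mm (value of joint button_pot above 0.003 m).
It fails at once if a part in a tray is shifted or lifted more than 20 mm (distance of any of elbow_fitting, nipple_1, tape_ptfe_1, grease_pot from where it was at the start of the episode above 0.02 m).
It fails at once if the screwdriver, marker or gauge block is moved more than 20 mm (distance of any of screwdriver, marker_red, gauge_block from where it was at the start of the episode above 0.02 m).
It fails at once if a pad or its button is pressed with more than 25 N (contact force between any of the fingers, the arm and pad_elbow above 25 N or contact force between any of the fingers, the arm and pad_nipple above 25 N or contact force between any of the fingers, the arm and pad_tape above 25 N or contact force between any of the fingers, the arm and pad_pot above 25 N).
It also fails if it takes over 53 s, if anything falls off the work surface, if the arm or the gripper's body presses on something with over 40 N, if the wrist force passes 120 N, or if a joint passes its speed limit or range.

ROBOT

A 6-joint arm with a two-finger parallel gripper is mounted at the origin on a cart in front of the work surface, level with it; the furniture and walls round the work are solid. World frame = base frame: x ahead of the robot, y to its left, z up, the work surface at z = 0. Lengths are in m, angles in rad, forces in N, time in s.
With the tool pointing down it reaches from about 0.375 to 0.975 m from the base axis. Payload 3.8 kg.
Tool frame: the origin (TCP) lies midway between the tips of the shut fingers; the grasp point (between the pads) lies 19 mm behind it; z points along the fingers, y is the line along which they close (so a half turn about z gives the same grasp; the last joint's range is limited). The gripper opens to 85 mm and grips with 20 to 120 N. Pads are 22 mm wide; open, the fingers measure 114 mm over their backs; the gripper's body (76 mm by 85 mm) begins 54 mm behind the grasp point. The pads swing forward as they close: fully open they stand 13 mm farther back than shut.
Start: joints at [1.221, 0.264, 1.604, -0, 1.274, -0.037], TCP at [0.208, 0.642, 0.231] pointing down, gripper open.
Joint ranges: [-2.63, 2.63], [-0.94, 2.18], [0.31, 2.57], [-1.31, 4.45], [0, 2.66], [-2.55, 2.55]. Speed limits (rad/s): [2.57, 2.57, 3.14, 3.14, 3.14, 3.14].

INTERFACE

Orientations are given as a rotation vector (axis times angle).
In Python, from workcell import bot gives the robot as it stands.
- The arm moves only by the tool step_arm, never from a script. Its argument "motion" is a list of rows, each a list of 5 numbers: the finger opening in cm, from 0 to 8.54, then the shift along the tool's x, y, z in cm, then the turn about the tool's z in degrees. In form: [[claw, dx, dy, dz, twist], ...]. A call has 1 to 20 rows; each row is the pose to reach, as a shift and turn from the pose commanded when the call began, along the tool's axes at that moment; what a row does not reach only later rows make up. A row lasts 1/10 s, in which the tool goes at most 50 mm and 8.59 degrees, less where a joint would pass 70% of its speed; a pose out of reach is approached as far as the arm can. A call with a gripper value outside its range is refused whole. The fingers move at their own pace and stop on an object; "force" is the grip in N (left out, the last holds). Time passes only in rows, so rows that repeat a pose let the fingers close. It gives the time, the measured TCP pose, the force, the opening and the grip force at its end, in the units of the state.
- bot.read_state(): the state, without advancing time (a new reading comes with each control period).
- bot.read_camera(name): name is "scene" or "top" or "wrist"; returns (picture, depth): 420x560x3 uint8, red, green, blue; 420x560 float32, m along the optical axis (not along the pixel's ray), 0 where there is no reading.
- bot.calibration(name): a dict with "mtx" (3x3 intrinsics, pixels), "origin" and "orientation" of the camera in the world; the wrist camera has in their place "T_tool_cam" (4x4, takes a point from camera to tool coordinates, whose origin is the TCP and whose axes are the flange's). Camera axes: x right, y up, looking along -z (the intrinsics and any distortion apply to the point x, -y, -z); pixel columns grow to the right and rows downward; lengths in m; the calibration is good to about 2 mm. A picture is of the moment at which its call begins: read the wrist's pose just before it. calibration takes no time and is no camera call.
- bot.finish_job(): hands the job in; it is judged then, once.
The state is a dict: "time": time; "q": joint angles; "joint_vel": joint speeds; "joint_torque": joint torques, N m; "tool_pos": TCP position; "tcp_rot": TCP orientation; "wrist_force": force on the tool from outside, world axes, zero at the start; "torque": the same for the moment, N m; "width": opening from 0.0 (shut) to 1.0 (fully open); "grip_force": force on a finger pad.
Only numpy, scipy, OpenCV 4.12 (cv2) and the standard library are available. Lean on these libraries where they do the work, as an engineer would, in place of code of your own. Each camera call takes 0.05 s, during which the arm holds its last target. There are 200 camera calls.

## Working session

There is one attempt and no reset: what is moved stays moved. The work goes in short steps, Python scripts to look and compute and a tool call to move; the robot and the scene stay as the last step left them, time stands still between calls to the robot, and variables do not carry over. Pictures are saved under pics/ and viewed, at most 10 in all, crops included, and the job is handed in when it is done.

Besides the shell and the picture viewer there is one more tool, called after ">>>" as name(argument=value, ...), one argument or row to a line, values as JSON. step_arm: Moves the arm, as the interface text tells. Its arguments: {"type":"object","properties":{"motion":{"type":"array","items":{"type":"array","items":{"type":"number"}}},"force":{"type":"number"}},"required":["motion"]}

```bash
mkdir -p pics
python3 - <<'E'
from workcell import bot
import cv2,numpy as np
s=bot.read_state();print(s)
for n in("top","scene"):
    p,d=bot.read_camera(n);cv2.imwrite(f"pics/{n}.png",p[:,:,::-1]);np.save(f"{n}_d.npy",d);print(bot.calibration(n))
E
```

```text
{'time': 0.0, 'q': array([ 1.22110656e+00,  2.64744714e-01,  1.60537926e+00,  7.35311863e-06,
        1.27370386e+00, -3.68828722e-02]), 'joint_vel': array([-9.61929146e-05, -1.51240522e-04, -1.84203729e-03,  3.40241403e-04,
        1.84509262e-04, -1.27465629e-03]), 'joint_torque': array([-4.12355257e-04, -5.15115380e+01, -3.67317903e+01,  3.90937203e-05,
        1.32040426e-02, -1.26519527e-05]), 'tool_pos': array([0.20745466, 0.64155769, 0.22996488]), 'tcp_rot': array([-0.48929021, -3.10281273,  0.00344304]), 'wrist_force': array([-0.14140253,  0.64107996, -0.38087697]), 'torque': array([ 0.03235519,  0.03827415, -0.00035534]), 'grip_force': 0.0, 'width': 1.001345187913982}
{'mtx': array([[383.0832345 ,   0.        , 278.53152627],
       [  0.        , 383.0832345 , 209.46938369],
       [  0.        ,   0.        ,   1.        ]]), 'origin': array([0.40801608, 0.08442634, 1.09088439]), 'orientation': array([ 0.09765391, -0.05761465, -1.5569066 ])}
{'mtx': array([[536.17222723,   0.        , 275.72227534],
       [  0.        , 536.17222723, 209.73302513],
       [  0.        ,   0.        ,   1.        ]]), 'origin': array([-0.17862988, -0.99978521,  0.89129821]), 'orientation': array([ 0.97738367, -0.28759097, -0.51676031])}
```

View pics/top.png

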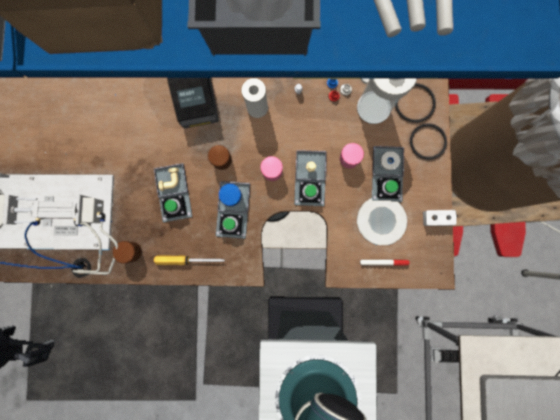

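View pics/scene.png

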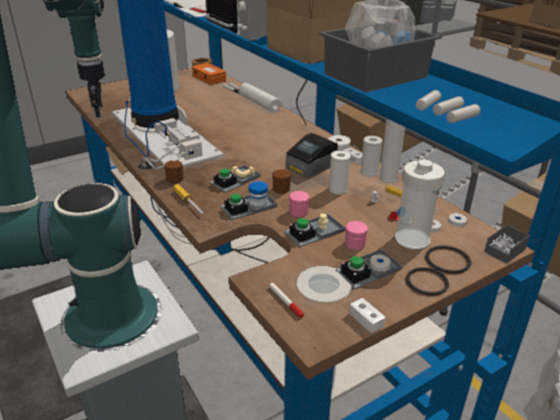

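The top view shows the green buttons at about (172,207) elbow, (230,224) pot with the blue lid, (311,191) nipple and (390,187) tape. Brown and pink look-alike pots stand between them. Next I measure the buttons and the heights around them.

```bash
cat > h.py <<'E'
import cv2,numpy as np
from scipy.spatial.transform import Rotation as R
from workcell import bot
def cloud(n,d):
    c=bot.calibration(n);K=c["mtx"];v,u=np.mgrid[:420,:560]
    P=np.stack([(u-K[0,2])*d/K[0,0],-(v-K[1,2])*d/K[1,1],-d],-1)
    return P@R.from_rotvec(c["orientation"]).as_matrix().T+c["origin"]
def green(p):
    h=cv2.cvtColor(p,cv2.COLOR_RGB2HSV);m=cv2.inRange(h,(45,120,60),(80,255,255))
    return m
E
python3 - <<'E'
from h import *
for n in("top","scene"):
    p=cv2.imread(f"pics/{n}.png")[:,:,::-1].copy();d=np.load(f"{n}_d.npy");W=cloud(n,d)
    k,l,st,ce=cv2.connectedComponentsWithStats(green(p))
    for i in range(1,k):
        if st[i,4]>25:
            w=W[(l==i)&(d>0)];w=w[(w[:,2]>.03)&(w[:,2]<.07)]
            print(n,ce[i].round(1),st[i,4],np.median(w,0).round(4),((w.min(0)+w.max(0))/2).round(4))
    pts={"top":[(20,345),(232,195),(219,156),(272,167),(352,154),(382,220),(440,218),(124,252),(180,260),(190,100),(255,90),(50,210),(40,210)],"scene":[(150,60),(90,90),(85,30),(160,140),(340,170),(415,200)]}[n]
    for u,v in pts: print((u,v),W[v,u].round(3))
    b=(W[...,0]>.3)&(W[...,0]<.9)&(abs(W[...,1])<.5)&(d>0)
    print("max z",np.percentile(W[b][:,2],[50,99,100]))
    c=bot.calibration(n);t=R.from_rotvec(c["orientation"]).inv().apply(np.array([.208,.642,.231])-c["origin"]);t=c["mtx"]@[t[0],-t[1],-t[2]];print("tcp px",t[:2]/t[2])
E
```

```text
top [391.6 185.8] 116 [ 0.5792 -0.1961  0.0503] [ 0.5817 -0.1991  0.0445]
top [310.5 190.4] 88 [0.5653 0.0249 0.0504] [0.5658 0.0248 0.0502]
top [169.8 205.2] 113 [0.5201 0.4111 0.0503] [0.5212 0.414  0.0429]
top [228.8 223.5] 88 [0.4723 0.2465 0.0505] [0.4712 0.2464 0.0509]
(20, 345) [0.208 0.614 0.321]
(232, 195) [0.548 0.238 0.066]
(219, 156) [0.656 0.277 0.062]
(272, 167) [0.627 0.131 0.057]
(352, 154) [ 0.665 -0.087  0.059]
(382, 220) [ 0.489 -0.181  0.001]
(440, 218) [ 0.494 -0.331  0.032]
(124, 252) [0.39  0.529 0.056]
(180, 260) [0.408 0.084 1.091]
(190, 100) [0.808 0.359 0.079]
(255, 90) [0.832 0.179 0.09 ]
(50, 210) [0.501 0.735 0.067]
(40, 210) [0.501 0.764 0.065]
max z [0.00627515 0.51240189 0.5500186 ]
tcp px [ 35.81201182 334.71003821]
scene [224.4 172.1] 54 [0.5176 0.4035 0.0516] [0.5183 0.4066 0.0491]
scene [235.2 197.8] 70 [0.468  0.2404 0.0516] [0.4704 0.2445 0.0481]
scene [302.  222.8] 85 [0.5616 0.0192 0.052 ] [0.5633 0.0238 0.0485]
scene [356.2 261.8] 115 [ 0.576  -0.2009  0.0517] [ 0.5793 -0.1974  0.0481]
(150, 60) [0.489 0.909 0.298]
(90, 90) [0.179 0.577 0.343]
(85, 30) [0.205 0.611 0.505]
(160, 140) [0.46  0.825 0.015]
(340, 170) [0.802 0.157 0.089]
(415, 200) [ 0.779 -0.182  0.16 ]
max z [0.002856   0.56000899 0.58868973]
tcp px [ 99.4869938  116.42355283]
```

```bash
cat >> h.py <<'E'
def to(p):
    s=bot.read_state();M=R.from_rotvec(s["tcp_rot"])
    print(s["time"],s["tool_pos"].round(4),"f",s["wrist_force"].round(1),"cm:",(100*M.inv().apply(np.array(p)-s["tool_pos"])).round(2),M.as_matrix()[:,:2].round(3).tolist())
E
python3 -c "
from h import *
to([.519,.408,.08])"
```

```text
0.1 [0.2075 0.6416 0.2301] f [-0.   0.1  0.4] cm: [-36.83 -12.61  15.03] [[-0.951, 0.308], [0.308, 0.951], [0.0, -0.002]]
```

>>> step_arm(
  motion=[
    [0, -4, -1.4, 0, 0],
    [0, -8, -2.7, 0, 0],
    [0, -12, -4.1, 0, 0],
    [0, -16, -5.5, 0, 0],
    [0, -20, -6.8, 0, 0],
    [0, -24, -8.2, 0, 0],
    [0, -28, -9.6, 0, 0],
    [0, -32, -11, 0, 0],
    [0, -35, -12, 0, 0],
    [0, -36.8, -12.6, 0, 0],
    [0, -36.8, -12.6, 3, 0],
    [0, -36.8, -12.6, 6, 0],
    [0, -36.8, -12.6, 9, 0],
    [0, -36.8, -12.6, 12, 0],
    [0, -36.8, -12.6, 13, 0],
    [0, -36.8, -12.6, 14, 0],
    [0, -36.8, -12.6, 14, 0],
    [0, -36.8, -12.6, 14, 0],
    [0, -36.8, -12.6, 14, 0],
  ],
  force=20,
)

```text
time: 2.0
tool_pos: [0.5202, 0.41, 0.0933]
tcp_rot: [0.489, 3.101, 0.004]
wrist_force: [-0.4, -0.0, 0.2]
width: -0.0
grip_force: 0.0
```

Run:
```python
from h import *
to([.519,.408,.041])
p,d=bot.read_camera("scene")
cv2.imwrite("pics/s2.png",cv2.resize(p[110:220,150:310,::-1],None,fx=5,fy=5,interpolation=3))
```

```text
2.0 [0.5202 0.41   0.0933] f [-0.4 -0.   0.2] cm: [ 0.06 -0.24  5.23] [[-0.951, 0.308], [0.308, 0.951], [-0.002, 0.003]]
```

View pics/s2.png

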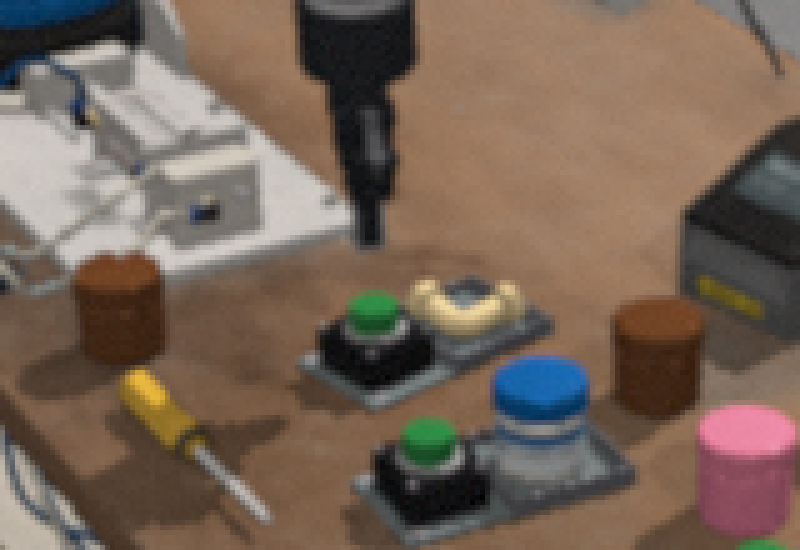

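The shut fingertips at crop (370,245) sit straight above the elbow's button at (373,305), so I press gently.

>>> step_arm(
  motion=[
    [0, 0, -0.2, 1.5, 0],
    [0, 0, -0.2, 3, 0],
    [0, 0, -0.2, 3.6, 0],
    [0, 0, -0.2, 3.9, 0],
    [0, 0, -0.2, 4.2, 0],
    [0, 0, -0.2, 4.5, 0],
    [0, 0, -0.2, 4.7, 0],
    [0, 0, -0.2, 4.9, 0],
    [0, 0, -0.2, 5.1, 0],
    [0, 0, -0.2, 5.2, 0],
    [0, 0, -0.2, 5.2, 0],
    [0, 0, -0.2, 5.2, 0],
  ],
)

```text
time: 3.25
tool_pos: [0.5185, 0.4072, 0.04]
tcp_rot: [0.489, 3.103, -0.0]
wrist_force: [-4.5, -3.7, 5.8]
width: 0.0
grip_force: 3.3
```

>>> step_arm(
  motion=[
    [0, 0, 0, -1, 0],
    [0, 0, 0, -3, 0],
    [0, 0, 0, -6, 0],
    [0, 0, 0, -9, 0],
    [0, -1.6, -3.5, -10, 0],
    [0, -3.2, -7, -10, 0],
    [0, -4.8, -10.5, -10, 0],
    [0, -6.4, -14, -10, 0],
    [0, -8, -17.5, -10, 0],
    [0, -9.6, -21, -10, 0],
    [0, -11.2, -24.5, -10, 0],
    [0, -12.8, -28, -10, 0],
    [0, -14.4, -31.5, -10, 0],
    [0, -16.1, -35.1, -10, 0],
    [0, -16.1, -35.1, -8, 0],
    [0, -16.1, -35.1, -5, 0],
    [0, -16.1, -35.1, -5, 0],
    [0, -16.1, -35.1, -5, 0],
  ],
)

```text
time: 5.05
tool_pos: [0.5634, 0.0238, 0.0892]
tcp_rot: [-0.489, -3.102, 0.0]
wrist_force: [0.6, -0.6, 0.7]
width: 0.001
grip_force: 0.0
```

Run:
```python
from h import *
to([.564,.023,.041])
p,d=bot.read_camera("scene")
cv2.imwrite("pics/s3.png",cv2.resize(p[130:250,200:360,::-1],None,fx=5,fy=5,interpolation=3))
```

```text
5.05 [0.5634 0.0238 0.0892] f [ 0.6 -0.6  0.7] cm: [-0.08 -0.05  4.82] [[-0.951, 0.308], [0.308, 0.951], [0.001, -0.0]]
```

View pics/s3.png

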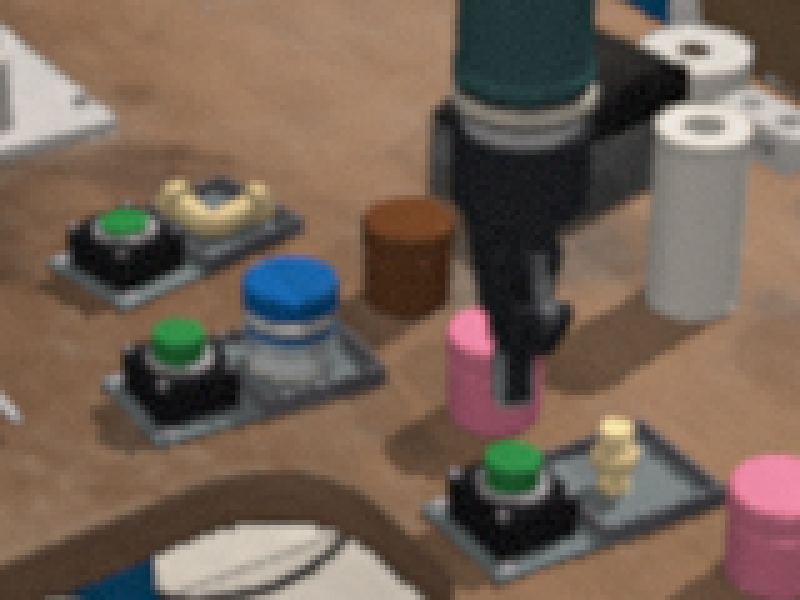

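The elbow's button at (127,225) is clearly down and the pot's at (180,340) is up. The fingertips at (515,400) are above the nipple's button at (513,455).

>>> step_arm(
  motion=[
    [0, 0, 0, 1.5, 0],
    [0, 0, 0, 2.8, 0],
    [0, 0, 0, 3.4, 0],
    [0, 0, 0, 3.7, 0],
    [0, 0, 0, 4, 0],
    [0, 0, 0, 4.2, 0],
    [0, 0, 0, 4.4, 0],
    [0, 0, 0, 4.6, 0],
    [0, 0, 0, 4.8, 0],
    [0, 0, 0, 4.8, 0],
    [0, 0, 0, 4.8, 0],
  ],
)

```text
time: 6.2
tool_pos: [0.564, 0.0237, 0.0413]
tcp_rot: [0.489, 3.102, 0.0]
wrist_force: [-0.7, 0.4, 2.1]
width: -0.001
grip_force: 0.8
```

>>> step_arm(
  motion=[
    [0, 0, 0, -1, 0],
    [0, 0, 0, -3, 0],
    [0, 0, 0, -6, 0],
    [0, 0, 0, -9, 0],
    [0, -1.4, -3.5, -10, 0],
    [0, -2.8, -7, -10, 0],
    [0, -4.2, -10.5, -10, 0],
    [0, -5.6, -14, -10, 0],
    [0, -7, -17.5, -10, 0],
    [0, -8.2, -20.6, -10, 0],
    [0, -8.2, -20.6, -8, 0],
    [0, -8.2, -20.6, -5, 0],
    [0, -8.2, -20.6, -5, 0],
    [0, -8.2, -20.6, -5, 0],
  ],
)

```text
time: 7.6
tool_pos: [0.5779, -0.1974, 0.0912]
tcp_rot: [-0.489, -3.102, -0.0]
wrist_force: [-0.9, -0.3, -0.3]
width: -0.002
grip_force: 0.0
```

Run:
```python
from h import *
to([.578,-.198,.041])
p,d=bot.read_camera("scene")
cv2.imwrite("pics/s4.png",cv2.resize(p[180:300,260:420,::-1],None,fx=5,fy=5,interpolation=3))
```

```text
7.6 [ 0.5779 -0.1974  0.0912] f [-0.9 -0.3 -0.3] cm: [-0.04 -0.05  5.02] [[-0.951, 0.308], [0.308, 0.951], [0.001, 0.0]]
```

View pics/s4.png

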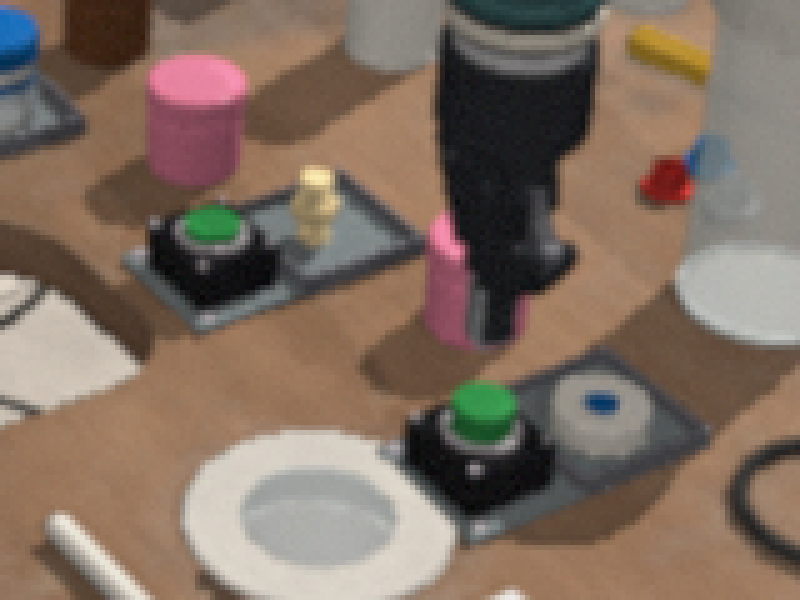

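The nipple's button at (213,223) is down. The fingertips at (493,335) are above the tape roll's button at (485,400), a few mm to the right at most.

>>> step_arm(
  motion=[
    [0, 0, 0, 1.5, 0],
    [0, 0, 0, 3, 0],
    [0, 0, 0, 3.6, 0],
    [0, 0, 0, 3.9, 0],
    [0, 0, 0, 4.2, 0],
    [0, 0, 0, 4.4, 0],
    [0, 0, 0, 4.6, 0],
    [0, 0, 0, 4.8, 0],
    [0, 0, 0, 5, 0],
    [0, 0, 0, 5, 0],
    [0, 0, 0, 5, 0],
  ],
)

```text
time: 8.75
tool_pos: [0.5785, -0.1976, 0.0413]
tcp_rot: [0.489, 3.103, -0.0]
wrist_force: [-0.9, 0.5, 2.9]
width: -0.0
grip_force: 1.2
```

>>> step_arm(
  motion=[
    [0, 0, 0, -1, 0],
    [0, 0, 0, -3, 0],
    [0, 0, 0, -6, 0],
    [0, 0, 0, -9, 0],
    [0, 0, 0, -13, 0],
    [0, 0, 0, -16, 0],
    [0, 0, 0, -16, 0],
    [0, 0, 0, -16, 0],
    [0, 0, 0, -16, 0],
  ],
)

```text
time: 9.65
tool_pos: [0.5775, -0.1973, 0.2]
tcp_rot: [-0.489, -3.101, -0.001]
wrist_force: [0.2, -1.1, -0.7]
width: -0.003
grip_force: 0.0
```

Run:
```python
from h import *
to([0,0,0])
p,d=bot.read_camera("scene")
cv2.imwrite("pics/s5.png",cv2.resize(p[130:330,190:430,::-1],None,fx=3,fy=3,interpolation=3))
```

```text
9.65 [ 0.5775 -0.1973  0.2   ] f [ 0.2 -1.1 -0.7] cm: [60.98  1.   20.12] [[-0.951, 0.308], [0.308, 0.951], [0.002, 0.0]]
```

View pics/s5.png

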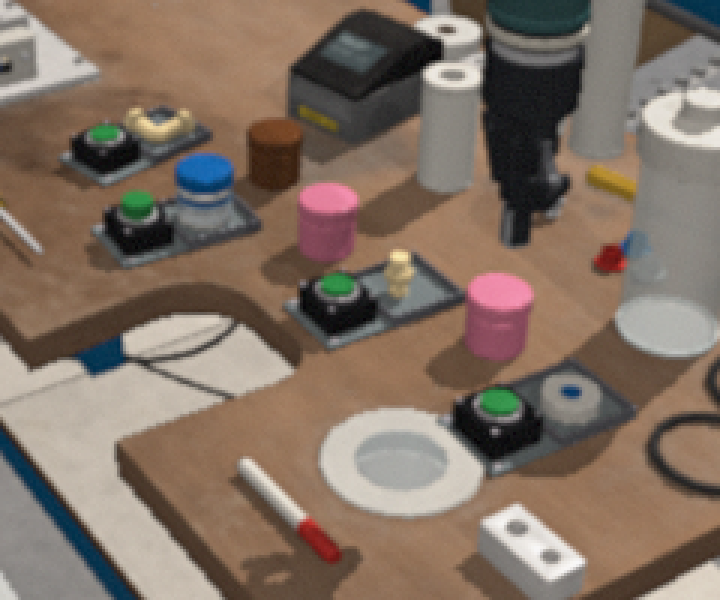

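The buttons for the elbow (103,133), nipple (338,285) and tape roll (500,402) are down, and the pot's (138,205) is up. The parts haven't moved and the arm is clear.

```bash
python3 -c "
from workcell import bot
print(bot.finish_job())"
```

```text
the job is handed in; nothing more can be done
None
```

I pressed the elbow, nipple and tape roll buttons down in that order, left the grease pot's up with the parts undisturbed, and handed the job in at about 9.7 s; no verdict came back.

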